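# Return a paste jar and bring the next grit to the front of the carousel

## Task

You have finished with the blue-lidded jar of polishing paste: put it back upright in the empty cup of the jar carousel, gripping and setting down the thin glass gently. Then turn the carousel smoothly, without knocking any jar, until the red-lidded jar stands at the front in line with the yellow arrow, and finish while gripping the carousel's knob, holding the turntable still there so that the jar can be opened. Leave the other things on the bench where they are.

Things in the scene. Friction and masses are not known exactly. Their poses are not given: they have to be found in the camera images.
- carousel: fixed, weighted base of a rotating jar carousel: round dark steel plate, 210 mm diameter, with a tongue at its front (its own -x side) that carries a yellow arrow. Origin: on the turning axis, at the bench surface. Its -x axis points from the turning axis to the front, towards the arrow; z up.
- pointer (a point): tip of the yellow arrow on the base's tongue, 138 mm from the turning axis, 12 mm above the bench. It marks the front.
- turntable: aluminium disc, 250 mm diameter, 12 mm thick, on a light ball bearing over the base: turns freely about its vertical axis either way without end stop (friction about 0.04 N m) and coasts if let go while moving. Origin: on the axis, at the disc's underside, 30 mm above the bench; z up. Six round grey cups stand on it, 60 degrees apart, their centres 90 mm from the axis; each cup is 52 mm inside, 58 mm outside, with a rim 22 mm above the disc's upper face.
- empty_pocket (a point): centre of the floor of the one empty cup (on the disc's upper face, 42 mm above the bench); turns with the turntable. At the start it is within 20 degrees of the front.
- knob: round black fluted knob, 42 mm diameter and 36 mm tall, on top of the turntable's 22 mm column, fixed to it: turning the knob turns the turntable. Origin: on the axis at the knob's underside, 145 mm above the bench; grip it about 19 mm higher, well clear above the jars (their tops are at 110 mm).
- jar_blue: glass jar of polishing paste, 44 mm diameter and 68 mm tall, straight sided (glass to 50 mm, then an 18 mm blue screw lid of the same diameter), about 150 g. Origin: centre of its underside, z up. It stands on the bench, to be put back. Thin glass: it may crack when the fingers grip it with more than 45 N each or it is set down with a knock over 50 N.
- jar_red: glass jar of polishing paste, 44 mm diameter and 68 mm tall, straight sided (glass to 50 mm, then an 18 mm red screw lid of the same diameter), about 150 g. Origin: centre of its underside, z up. It stands in one of the cups beside or behind the empty one, never opposite the empty cup. This is the jar to bring to the front.
- jar_black: glass jar of polishing paste, 44 mm diameter and 68 mm tall, straight sided (glass to 50 mm, then an 18 mm black screw lid of the same diameter), about 150 g. Origin: centre of its underside, z up. It stands in a cup of the carousel.
- jar_green: glass jar of polishing paste, 44 mm diameter and 68 mm tall, straight sided (glass to 50 mm, then an 18 mm green screw lid of the same diameter), about 150 g. Origin: centre of its underside, z up. It stands in a cup of the carousel.
- jar_white: glass jar of polishing paste, 44 mm diameter and 68 mm tall, straight sided (glass to 50 mm, then an 18 mm white screw lid of the same diameter), about 150 g. Origin: centre of its underside, z up. It stands in a cup of the carousel.
- jar_gold: glass jar of polishing paste, 44 mm diameter and 68 mm tall, straight sided (glass to 50 mm, then an 18 mm gold screw lid of the same diameter), about 150 g. Origin: centre of its underside, z up. It stands in a cup of the carousel.
- knife: kitchen knife lying flat, 310 mm long, dark wooden handle. Bystander; origin under its middle, x along the blade.
- whetstone: two-layer sharpening stone on a rubber foot, 70 x 200 x 38 mm. Bystander; origin: centre of the underside.
- oil_bottle: amber bottle, 54 mm diameter, 150 mm tall. Bystander; origin: centre of the underside.
- screwdriver: screwdriver with a yellow handle lying on the bench. Bystander.
- felt_wheel: yellow felt polishing wheel lying flat, 150 mm diameter, 40 mm tall at its hub. Bystander; origin: centre of the underside.
- angle_gauge: small grey digital angle gauge, 30 x 56 x 56 mm. Bystander; origin: centre of the underside.

How it is judged:
On the way, in this order (a step that is already met when the one before it is completed fails the run):
1. the blue-lidded jar stands upright in the empty cup, let go (horizontal distance between jar_blue and empty_pocket below 0.008 m and z of jar_blue in the frame of turntable below 0.016 m and angle between jar_blue's own z axis and vertical below 0.1 rad and contact force between the fingers and jar_blue below 0.2 N), for 0.3 s.
2. the red-lidded jar is at the front and the turntable is held still by its knob (x of jar_red in the frame of carousel below -0.075 m and y of jar_red in the frame of carousel between -0.012 and 0.012 m and angular speed of turntable below 0.08 rad/s and contact force between the fingers and knob above 3 N), for 0.3 s.
At the end, for the whole second after the job is handed in: Blue-lidded jar upright on the floor of its cup (within 8 mm of centre), let go; red-lidded jar within 12 mm of the line from the turning axis to the arrow, on the front side; turntable still (under 0.08 rad/s), its knob gripped with over 3 N; other jars upright in their cups (all of step 1 and all of step 2 and horizontal distance between jar_red and turntable between 0.08 and 0.1 m and z of each of jar_red, jar_black, jar_green, jar_white, jar_gold in the frame of turntable below 0.016 m and angle between each of jar_red, jar_black, jar_green, jar_white, jar_gold's own z axis and vertical below 0.1 rad and horizontal distance between jar_black and turntable between 0.08 and 0.1 m and horizontal distance between jar_green and turntable between 0.08 and 0.1 m and horizontal distance between jar_white and turntable between 0.08 and 0.1 m and horizontal distance between jar_gold and turntable between 0.08 and 0.1 m); the arm keeps its last pose, push and grip.
It fails at once if the blue-lidded jar is squeezed with more than 100 N (both fingers together), or knocked or pressed on the turntable with more than 50 N (contact force between the fingers and jar_blue above 100 N or contact force between jar_blue and turntable above 50 N).
It fails at once if another jar is pushed with more than 8 N by the gripper or arm (contact force between any of the fingers, the arm and jar_red above 8 N or contact force between any of the fingers, the arm and jar_black above 8 N or contact force between any of the fingers, the arm and jar_green above 8 N or contact force between any of the fingers, the arm and jar_white above 8 N or contact force between any of the fingers, the arm and jar_gold above 8 N).
It fails at once if a jar tips over (angle between any of jar_red, jar_black, jar_green, jar_white, jar_gold, jar_blue's own z axis and vertical above 0.6 rad).
It fails at once if the turntable is spun faster than 6 rad/s (angular speed of turntable above 6 rad/s).
It fails at once if a bystander is moved by more than 30 mm (distance of any of knife, whetstone, oil_bottle, screwdriver, felt_wheel, angle_gauge from where it was at the start of the episode above 0.03 m).
It also fails if it takes over 51 s, if anything falls off the work surface, if the arm or the gripper's body presses on something with over 40 N, if the wrist force passes 120 N, or if a joint passes its speed limit or range.

## Robot

A 6-joint arm with a two-finger parallel gripper is mounted at the origin on the work surface. World frame = base frame: x ahead of the robot, y to its left, z up, the work surface at z = 0. Lengths are in m, angles in rad, forces in N, time in s.
With the tool pointing down it reaches from about 0.275 to 0.975 m from the base axis. Payload 8.4 kg.
Tool frame: the origin (TCP) lies on the centre line of the jaws, within the pads' length; the fingertips stand robot.tip_extent ahead of it and the grasp point (between the pads) lies 6 mm ahead of it (robot.tip_extent is the distance from the TCP to the fingertips, in m); z points along the fingers, y is the line along which they close (so a half turn about z gives the same grasp; the last joint's range is limited). The gripper opens to 92 mm and grips with 3 to 60 N. Pads are 20 mm wide; open, the fingers measure 128 mm over their backs; the gripper's body (75 mm by 189 mm) begins 69 mm behind the grasp point.
Start: joints at [-0.002, 0.353, 1.633, -0, 1.155, -0.002], TCP at [0.625, -0, 0.24] pointing down, gripper open.
Joint ranges: [-2.63, 2.63], [-0.92, 2.1], [0.06, 2.66], [-1.3, 4.44], [0, 2.69], [-3.02, 3.02]. Speed limits (rad/s): [2.22, 2.22, 2.79, 3.14, 3.14, 3.14].

## Interface

Orientations are given as a unit quaternion [x, y, z, w].
In Python, from rig import robot gives the robot as it stands.
- The arm moves only by the shell command python3 -m creep 'ROWS' [OPENING] [FORCE]. ROWS is JSON, a list of rows, each a list of 4 numbers: the shift along the tool's x, y, z in cm, then the turn about the tool's z in degrees. In form: [[tx, ty, tz, spin], ...]. A call has 1 to 10 rows; each row is the pose to reach, as a shift and turn from the pose commanded when the call began, along the tool's axes at that moment; what a row does not reach only later rows make up. A row lasts 1/12 s, in which the tool goes at most 41.7 mm and 7.16 degrees, less where a joint would pass 70% of its speed; a pose out of reach is approached as far as the arm can. A call with a gripper value outside its range is refused whole. OPENING is the gripper's target within -1 to 1 (fully open at 1, half-way at 0, shut at -1), set as the call begins (- or left out, the last holds). The fingers move at their own pace and stop on an object; FORCE is the grip in N (left out, the last holds). Time passes only in rows, so rows that repeat a pose let the fingers close. It gives the time, the measured TCP pose, the force, the opening and the grip force at its end, in the units of the state.
- robot.get_obs(): the state, without advancing time (a new reading comes with each control period).
- robot.capture(name): name is "scene" or "side" or "wrist"; returns a dict with "pixels" (480x640x3 uint8, red, green, blue), "z_map" (480x640 float32, m along the optical axis (not along the pixel's ray), 0 where there is no reading), "fovy" (degrees; the focal length in pixels is half the picture's height over the tangent of half this angle, whatever the lens; pixels are square), "cx", "cy" (the principal point, pixels), "camera_from_world" (4x4, takes a point from world to camera coordinates). Camera axes: x right, y down, z forward; pixel columns grow to the right and rows downward; lengths in m; the calibration is good to about 2 mm. The wrist camera is an equidistant fisheye: a pixel r from the principal point sees the ray r / f radians off the axis. A picture is of the moment at which its call begins.
- robot.job_done(): hands the job in; it is judged then, once.
Trained networks look in a picture, given as the dict that the camera call returned (one of the last four; its "shot" number tells which), for a name from the list of things; names that differ only in an ending like _2 or _b are one class to them, and where a whole thing is asked for, a point or a joint stands for the part that bears it (a point fixed in the world has none). Each returns a list of dicts, best first, with "score" (0 to 1); they miss things now and then, are a little off and sometimes report something else, mostly with a low value. They report only what shows in the picture. A call takes as long as a camera call.
- robot.look_for(name, picture): "point" ([column, row] in pixels, amid what is visible of it).
The state is a dict: "time_s": time; "q": joint angles; "qd": joint speeds; "joint_efforts": joint torques, N m; "tcp_pos": TCP position; "eef_rot": TCP orientation; "contact_force": force on the tool from outside, world axes, zero at the start; "moment": the same for the moment, N m; "finger_gap": finger opening in m; "finger_force": force on a finger pad.
Only numpy, scipy, OpenCV 4.12 (cv2) and the standard library are available. Lean on these libraries where they do the work, as an engineer would, in place of code of your own. Each camera call takes 0.05 s, during which the arm holds its last target. There are 200 camera calls.

## Working session

There is one attempt and no reset: what is moved stays moved. The work goes in short steps, Python scripts to look and compute and a shell command to move; the robot and the scene stay as the last step left them, time stands still between calls to the robot, and variables do not carry over. Pictures are saved under pics/ and viewed, at most 10 in all, crops included, and the job is handed in when it is done.

```bash
mkdir -p pics; ls
cat > h.py <<'E'
import numpy as np, cv2
from rig import robot
def f(p): return 240/np.tan(np.radians(p["fovy"])/2)
def world(p,u,v,z=None,depth=None):
    # pinhole back-projection: to the plane z, or by depth
    T=np.linalg.inv(np.array(p["camera_from_world"])); 
    d=np.array([(u-p["cx"])/f(p),(v-p["cy"])/f(p),1.])
    if depth is not None: return T[:3,:3]@(d*depth)+T[:3,3]
    r=T[:3,:3]@d; o=T[:3,3]; return o+r*(z-o[2])/r[2]
def cloud(p):
    v,u=np.mgrid[:480,:640]; z=p["z_map"]; T=np.linalg.inv(np.array(p["camera_from_world"]))
    c=np.stack([(u-p["cx"])/f(p)*z,(v-p["cy"])/f(p)*z,z],-1)
    w=c@T[:3,:3].T+T[:3,3]; w[z<=0]=np.nan; return w
def save(p,n): cv2.imwrite("pics/%s.png"%n,p["pixels"][...,::-1])
E
python3 - <<'E'
from h import *
np.set_printoptions(precision=4,suppress=True)
o=robot.get_obs(); print(o, robot.tip_extent)
for c in ("scene","side"):
    p=robot.capture(c); save(p,c+"0"); w=cloud(p); print(c,p["fovy"],np.linalg.inv(np.array(p["camera_from_world"])))
    for n in ["jar_blue","jar_red","jar_black","jar_green","jar_white","jar_gold","knob","pointer","empty_pocket","oil_bottle"]:
        for r in robot.look_for(n,p)[:2]:
            u,v=r["point"]; print(n,round(r["score"],2),np.round([u,v]),w[int(v),int(u)])
E
```

```text
pics
{'time_s': 0.0, 'q': array([-0.0024,  0.3536,  1.6341,  0.    ,  1.1552, -0.0024]), 'qd': array([-0.0016,  0.0007, -0.0012,  0.0007, -0.0026,  0.0002]), 'joint_efforts': array([ -0.0024, -59.3847, -33.4216,   0.0694,   0.0234,  -0.0001]), 'tcp_pos': array([0.6246, 0.    , 0.2389]), 'eef_rot': array([ 0.7071,  0.7071, -0.0005, -0.0005]), 'contact_force': array([-1.0999,  0.0053, -0.164 ]), 'moment': array([0.0114, 0.0317, 0.019 ]), 'finger_force': 0.0, 'finger_gap': 0.09175291926922777} 0.025
scene 52.53438034236409 [[-0.6722  0.6281 -0.3919  0.9981]
 [ 0.7403  0.5667 -0.3616  0.3822]
 [-0.0051 -0.5332 -0.846   1.0883]
 [ 0.      0.      0.      1.    ]]
jar_blue 0.92 [250. 203.] [ 0.5412 -0.2697  0.0725]
jar_red 0.7 [297. 280.] [ 0.6365 -0.0085  0.1093]
jar_red 0.3 [485. 322.] [0.3907 0.3647 0.0216]
jar_black 0.58 [371. 252.] [0.4101 0.038  0.0093]
jar_black 0.19 [286. 351.] [0.776  0.0913 0.1065]
jar_green 0.96 [314. 310.] [0.6697 0.0713 0.1108]
jar_green 0.27 [340. 294.] [0.5761 0.0718 0.0564]
jar_white 0.81 [376. 284.] [0.5242 0.1321 0.1102]
jar_gold 0.78 [355. 310.] [0.6096 
[... 577 characters left out ...]
]
jar_red 0.96 [330. 229.] [ 0.6139 -0.0221  0.1105]
jar_red 0.31 [295. 202.] [0.5604 0.0414 0.1798]
jar_black 0.72 [306. 253.] [ 0.5274 -0.0464  0.1094]
jar_black 0.69 [440. 448.] [ 0.4911 -0.503   0.0259]
jar_green 0.95 [322. 206.] [0.6484 0.0539 0.1056]
jar_green 0.28 [252. 277.] [0.4263 0.0383 0.013 ]
jar_white 0.97 [258. 220.] [0.4977 0.1114 0.1071]
jar_white 0.37 [296. 203.] [0.5619 0.0395 0.1803]
jar_gold 0.55 [282. 198.] [0.5842 0.1331 0.1098]
jar_gold 0.3 [258. 221.] [0.4961 0.1089 0.1068]
knob 0.72 [294. 203.] [0.5588 0.0431 0.1794]
pointer 0.17 [257. 221.] [0.4961 0.1089 0.1068]
empty_pocket 0.65 [293. 243.] [0.549  0.0448 0.0452]
oil_bottle 0.73 [354. 196.] [0.7529 0.0549 0.0825]
```

View pics/scene0.png

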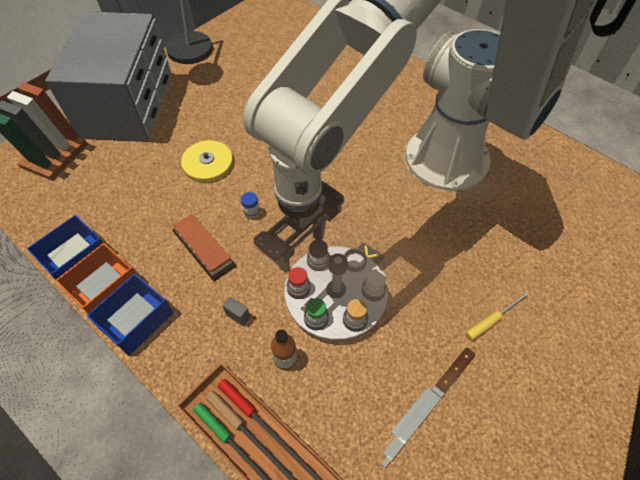

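View pics/side0.png

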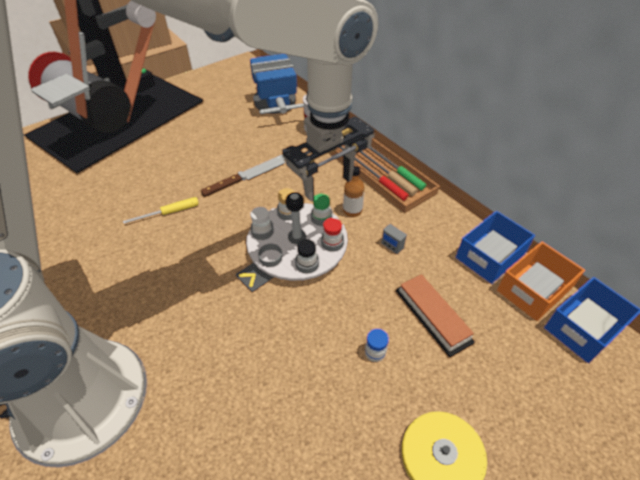

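The scene view shows the empty cup at about (357,259), beside the arrow at (369,252), with the black lid next to it (318,250) and then the red lid (298,277). The side view has the cup at (270,255), the arrow at (250,278) and the blue jar at (376,345). I'll fit the geometry from the depth in both views.

```bash
cat > fit.py <<'E'
from h import *
from scipy.optimize import least_squares
def circ(P,r):
    s=least_squares(lambda c:np.hypot(*(P-c).T)-r,P.mean(0),loss="soft_l1",f_scale=.001); return s.x
def go(cams=("scene","side")):
    for c in cams:
        p=robot.capture(c); w=cloud(p).reshape(-1,3); col=p["pixels"].reshape(-1,3).astype(int)
        ok=np.isfinite(w[:,0]); w,col=w[ok],col[ok]; d=np.hypot(w[:,0]-.555,w[:,1]-.045)
        print(c)
        k=(d<.04)&(w[:,2]>.172)&(w[:,2]<.19); P=w[k]
        if len(P): print(" knob top mean",P.mean(0),len(P),"z95",np.percentile(P[:,2],90))
        k=(d<.14)&(w[:,2]>.036)&(w[:,2]<.048); P=w[k][:,:2]
        # disc: minimal enclosing of upper face pts, robust
        cc,r=cv2.minEnclosingCircle(P.astype(np.float32)); print(" disc",cc,r,"z",np.median(w[k][:,2]),len(P))
        k=(d<.15)&(w[:,2]>.103)&(w[:,2]<.117); P=w[k]
        lab=[]
        C=d*0
        pts=P[:,:2]; C=P
        def res(t):
            ctr=t[:2]+.09*np.c_[np.cos(t[2]+np.arange(6)*np.pi/3),np.sin(t[2]+np.arange(6)*np.pi/3)]
            dd=np.linalg.norm(pts[:,None]-ctr[None],axis=2).min(1); return np.maximum(dd-.022,0)+.05*dd
        best=min((least_squares(res,[.555,.045,a],loss="soft_l1",f_scale=.004) for a in np.radians(np.arange(0,60,10))),key=lambda s:s.cost)
        t=best.x; print(" hex",t[:2],np.degrees(t[2])%60,best.cost,"ztop",np.median(P[:,2]))
        for i in range(6):
            a=t[2]+i*np.pi/3; m=np.hypot(*(pts-t[:2]-.09*np.array([np.cos(a),np.sin(a)])).T)<.022
            q=pts[m]; cl=col[(d<.15)&(w[:,2]>.103)&(w[:,2]<.117)][m]
            print("  ",round(np.degrees(a)%360,1),m.sum(),q.mean(0) if m.sum() else"",np.median(cl,0) if m.sum() else "")
        k=(col[:,0]>130)&(col[:,1]>120)&(col[:,2]<70)&(np.hypot(w[:,0]-.42,w[:,1]-.03)<.06)&(w[:,2]<.03); P=w[k]
        if len(P):
            e=P[:,:2]-t[:2]; R=np.hypot(*e.T); ang=np.degrees(np.arctan2(e[:,1],e[:,0]))%360; m=R>np.percentile(R,0)
            print(" arrow n",len(P),"mean",P.mean(0),"R",R.min(),R.max(),"ang mean",ang.mean(),ang.min(),ang.max(),"far",ang[R>R.max()-.004],"near",ang[R<R.min()+.004])
        k=(np.hypot(w[:,0]-.53,w[:,1]+.283)<.05)&(w[:,2]>.06)&(w[:,2]<.075); P=w[k]
        if len(P): print(" blue top",P.mean(0),len(P),"box",cv2.minEnclosingCircle(P[:,:2].astype(np.float32)))
if __name__=="__main__":
    np.set_printoptions(precision=4,suppress=True); go()
E
python3 fit.py
```

```text
scene
 knob top mean [0.5724 0.0567 0.1808] 282 z95 0.18419279705444755
 disc (0.5683758854866028, 0.05361201614141464) 0.12592929601669312 z 0.04374825816088124 3771
 hex [0.5696 0.0542] 10.272079602239716 0.007046689250934957 ztop 0.11125724930317815
   10.3 295 [0.6592 0.0713] [54. 80. 49.]
   70.3 291 [0.601  0.1393] [213. 162.  91.]
   130.3 266 [0.5128 0.1234] [123. 112.  99.]
   190.3 0  
   250.3 226 [ 0.5409 -0.0289] [65. 53. 45.]
   310.3 264 [ 0.6288 -0.013 ] [196.  68.  57.]
 arrow n 2 mean [0.4202 0.0511 0.0085] R 0.1441410425778975 0.15497676514267084 ang mean 181.22754937125387 179.70029669075277 182.75480205175498 far [179.7003] near [182.7548]
 blue top [ 0.5317 -0.2835  0.0691] 206 box ((0.5301501154899597, -0.2846461832523346), 0.02289615012705326)
side
 knob top mean [0.5686 0.0508 0.1789] 209 z95 0.18210942366918062
 disc (0.5703333020210266, 0.05255822092294693) 0.12487203627824783 z 0.04155980736351961 3065
 hex [0.5715 0.0556] 10.092423045905347 0.008584682491831896 ztop 0.10924805648829561
   10.1 169 [0.6588 0.0692] [ 43. 102.  58.]
   70.1 112 [0.599  0.1449] [216. 176. 108.]
   130.1 194 [0.5125 0.1227] [141. 136. 131.]
   190.1 0  
   250.1 238 [ 0.5396 -0.0306] [39. 39. 40.]
   310.1 213 [ 0.628  -0.0146] [215.  59.  55.]
 arrow n 4 mean [0.4093 0.0667 0.0086] R 0.15753297972796504 0.16588402324798193 ang mean 176.0882614365208 174.9436050108349 176.47290252178803 far [174.9436 176.4701 176.4729] near [176.4664]
 blue top [ 0.5301 -0.2868  0.0669] 359 box ((0.5313555598258972, -0.2849893271923065), 0.022820662707090378)
```

Run:
```python
from h import *
np.set_printoptions(precision=4,suppress=True)
p=robot.capture("wrist"); save(p,"w0"); print(p["fovy"],p["cx"],p["cy"],np.linalg.inv(np.array(p["camera_from_world"])))
p=robot.capture("side"); w=cloud(p)
for n in ["whetstone","felt_wheel","angle_gauge"]:
    r=robot.look_for(n,p)[0]; u,v=map(int,r["point"]); print(n,r["score"],w[v,u])
im=cv2.resize(p["pixels"][225:305,200:320],None,fx=6,fy=6,interpolation=cv2.INTER_CUBIC)
cv2.imwrite("pics/arrow.png",im[...,::-1])
```

```text
65.70646984690485 323.2981671751412 241.36771907486607 [[ 1.     -0.0001  0.0001  0.6248]
 [-0.0001 -0.9554 -0.2954  0.0839]
 [ 0.0001  0.2954 -0.9554  0.3843]
 [ 0.      0.      0.      1.    ]]
whetstone 0.78 [ 0.6813 -0.3134  0.0392]
felt_wheel 0.87 [ 0.4888 -0.5087  0.0399]
angle_gauge 0.89 [ 0.7555 -0.0976  0.0499]
```

View pics/arrow.png

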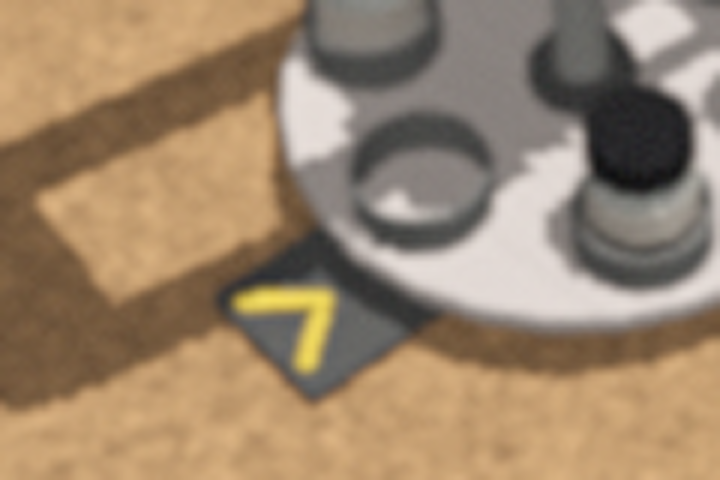

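The arrow crop shows a yellow chevron whose tip, at side pixel about (255.5,273.7), points at the axis. The tongue's front corners are at about (236.7,274.7) and (252.5,291.7).

```bash
python3 - <<'E'
from h import *
np.set_printoptions(precision=4,suppress=True)
C=np.array([.570,.054])
def pr(n,w): e=w[:2]-C; print(n,w,np.hypot(*e),np.degrees(np.arctan2(e[1],e[0]))%360)
p=robot.capture("side")
for n,uv in dict(tip=(333,293),leg1=(238,302),leg2=(306,368)).items(): pr(n,world(p,200+uv[0]/6-.4,225+uv[1]/6-.4,.012))
a=world(p,236.3,274.3,.011);b=world(p,252.1,291.2,.011); pr("corner mid",(a+b)/2)
for c in("side","scene"):
    p=robot.capture(c); w=cloud(p); hsv=cv2.cvtColor(p["pixels"],cv2.COLOR_RGB2HSV)
    m=(hsv[...,0]>22)&(hsv[...,0]<35)&(hsv[...,1]>130)&(hsv[...,2]>90)&(np.hypot(w[...,0]-.42,w[...,1]-.03)<.06)
    v,u=np.nonzero(m); W=np.array([world(p,x,y,.012) for x,y in zip(u,v)])
    if len(W):
        R=np.hypot(*(W[:,:2]-C).T); pr(c+" mean %d"%len(W),W.mean(0)); pr("near",W[R<np.sort(R)[min(5,len(R)-1)]].mean(0)); hull=cv2.minAreaRect(W[:,:2].astype(np.float32)); print(hull)
E
python3 -m creep '[[-2,-1,0,-7],[-5,-2,0,-14],[-9,-3,1,-21],[-13,-4,2,-28],[-17,-5.5,3,-35],[-21,-7,4,-42],[-25,-8.2,4.5,-49],[-27.5,-9,5,-56],[-28.5,-9.4,5,-63],[-28.5,-9.4,5,-70]]' 1 20
```

```text
tip [0.4381 0.0437 0.012 ] 0.13230312700551683 184.47927756352766
leg1 [0.4055 0.0629 0.012 ] 0.1647373861366566 176.9101748926852
leg2 [0.4102 0.0186 0.012 ] 0.16370131065497065 192.49534064792354
corner mid [0.4032 0.0369 0.011 ] 0.1676596223860335 185.85102684299213
side mean 93 [0.42   0.0445 0.012 ] 0.15025254685896888 183.61281142833343
near [0.4339 0.0455 0.012 ] 0.1363814732237995 183.57318722235846
((0.4209953248500824, 0.042922019958496094), (0.028347065672278404, 0.04806193709373474), 5.295882225036621)
scene mean 35 [0.4197 0.0364 0.012 ] 0.15131776592056637 186.6779224337977
near [0.4281 0.0395 0.012 ] 0.14259259354245601 185.82068815686355
((0.4194004237651825, 0.03547088801860809), (0.03675287216901779, 0.020535308867692947), 87.14398193359375)
time_s: 2.43
tcp_pos: [0.5294, -0.2883, 0.189]
eef_rot: [0.18, 0.984, -0.0, -0.0]
contact_force: [0.0, 1.2, 0.3]
finger_gap: 0.0915
finger_force: 0.0
```

```bash
python3 -m creep '[[0,0,0,-7],[0,0,0,-14],[0,0,0,-21],[0,0,0,-28],[0,0,0,-30],[0,0,0,-30]]'
cat > wr.py <<'E'
from h import *
np.set_printoptions(precision=4,suppress=True)
def wray(p,u,v):
    T=np.linalg.inv(np.array(p["camera_from_world"])); dx,dy=u-p["cx"],v-p["cy"]; r=np.hypot(dx,dy)
    th=r/f(p); s=np.sin(th)/max(r,1e-9); return T[:3,3],T[:3,:3]@np.array([dx*s,dy*s,np.cos(th)])
def wz(p,u,v,z): o,d=wray(p,u,v); return o+d*(z-o[2])/d[2]
def wcloud(p):
    v,u=np.mgrid[:480,:640]; dx,dy=u-p["cx"],v-p["cy"]; r=np.hypot(dx,dy)+1e-9; t=np.tan(np.minimum(r/f(p),1.5)); z=p["z_map"]
    c=np.stack([dx/r*t*z,dy/r*t*z,z],-1); T=np.linalg.inv(np.array(p["camera_from_world"])); w=c@T[:3,:3].T+T[:3,3]; w[z<=0]=np.nan; return w
E
python3 - <<'E'
from wr import *
p=robot.capture("wrist"); save(p,"w1"); w=wcloud(p)
r=robot.look_for("jar_blue",p)[:1]; print(r)
k=np.isfinite(w[...,0])&(np.hypot(w[...,0]-.5307,w[...,1]+.285)<.04); P=w[k&(w[...,2]>.062)&(w[...,2]<.074)]
print(P.mean(0),len(P),cv2.minEnclosingCircle(P[:,:2].astype(np.float32)))
o=robot.get_obs(); print(o["tcp_pos"],o["eef_rot"])
E
```

```text
time_s: 2.93
tcp_pos: [0.531, -0.285, 0.1896]
eef_rot: [-0.08, 0.997, -0.0, 0.0]
contact_force: [0.3, -0.8, 0.2]
finger_gap: 0.0918
finger_force: 0.0
[{'point': [326.0, 237.0], 'score': 0.83}]
[ 0.5296 -0.2854  0.0674] 2592 ((0.530926525592804, -0.2850556969642639), 0.023089371621608734)
[ 0.531  -0.285   0.1896] [-0.0786  0.9969 -0.      0.    ]
```

View pics/w1.png

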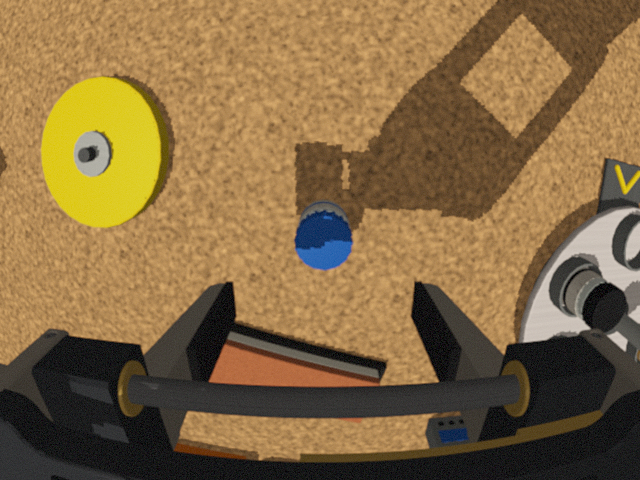

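The wrist view has the blue lid at (324,237), right under the TCP, with both fingers clear of the wheel and the stone.

```bash
python3 -m creep '[[0,0,2,0],[0,0,5,0],[0,0,8,0],[0,0,10.5,0],[0,0,12.2,0],[0,0,13,0],[0,0,13.4,0],[0,0,13.4,0]]' && python3 -m creep '[[0,0,0,0],[0,0,0,0],[0,0,0,0],[0,0,0,0],[0,0,0,0],[0,0,0,0],[0,0,0,0],[0,0,0,0]]' -1 20
```

```text
time_s: 3.7
tcp_pos: [0.531, -0.2849, 0.0553]
eef_rot: [-0.079, 0.997, 0.0, -0.0]
contact_force: [0.2, 0.2, -0.3]
finger_gap: 0.092
finger_force: 0.0
time_s: 4.37
tcp_pos: [0.531, -0.2851, 0.0557]
eef_rot: [-0.08, 0.997, -0.0, 0.0]
contact_force: [-0.7, -0.9, 1.2]
finger_gap: 0.0439
finger_force: 20.0
```

```bash
python3 -m creep '[[0,0,-1,0],[0,0,-3,0],[0,0.5,-6,0],[0,2,-9,0],[0,4.5,-11.5,0],[0,7.5,-13,0],[0,11,-13.4,0],[0,14.5,-13.4,0],[0,18,-13.4,0],[0,21.5,-13.4,0]]' && python3 -m creep '[[0,3,0,0],[0,6,0,0],[0,8.5,0,0],[-0.1,10.2,0,0],[-0.2,11,0,-0.5],[-0.2,11.2,0,-1],[-0.2,11.2,0,-1]]'
python3 - <<'E'
from wr import *
o=robot.get_obs(); print(o["tcp_pos"],o["eef_rot"],o["finger_gap"])
for c in("scene","side"):
    p=robot.capture(c); w=cloud(p); r=robot.look_for("jar_blue",p)[:1]; print(c,r)
    d=np.hypot(w[...,0]-.4814,w[...,1]-.0381)
    P=w[(d<.035)&(w[...,2]>.055)&(w[...,2]<.07)]; print(" rim",P.mean(0),len(P))
    if len(P)>20: print(cv2.minEnclosingCircle(P[:,:2].astype(np.float32)))
p=robot.capture("wrist"); save(p,"w2"); w=wcloud(p)
d=np.hypot(w[...,0]-.4814,w[...,1]-.0381)
P=w[(d<.04)&(w[...,2]>.055)&(w[...,2]<.07)]; print("wrist rim",P.mean(0),len(P))
if len(P)>20: print(cv2.minEnclosingCircle(P[:,:2].astype(np.float32)))
for n in ("pointer","empty_pocket","jar_blue","knob"): print(n,robot.look_for(n,p)[:2])
E
```

```text
time_s: 5.2
tcp_pos: [0.4962, -0.0713, 0.1903]
eef_rot: [-0.079, 0.997, -0.0, 0.0]
contact_force: [0.3, 0.3, -0.9]
finger_gap: 0.0435
finger_force: 20.0
time_s: 5.78
tcp_pos: [0.4812, 0.0382, 0.1899]
eef_rot: [-0.089, 0.996, -0.0, 0.0]
contact_force: [-0.1, 0.0, -0.9]
finger_gap: 0.0439
finger_force: 20.0
[0.4812 0.0382 0.1899] [-0.0892  0.996  -0.0001  0.0001] 0.04385429212311916
scene [{'point': [356.7, 233.1], 'score': 0.73}]
 rim [0.4783 0.0397 0.0627] 141
((0.48158037662506104, 0.03865067660808563), 0.030080705881118774)
side [{'point': [260.1, 222.6], 'score': 0.7}]
 rim [0.4827 0.0385 0.061 ] 165
((0.4826527237892151, 0.039076656103134155), 0.02999110519886017)
wrist rim [0.469  0.0386 0.0623] 741
((0.48157569766044617, 0.039568908512592316), 0.02920786663889885)
pointer [{'point': [341.2, 164.5], 'score': 0.75}]
empty_pocket [{'point': [325.7, 246.9], 'score': 0.62}]
jar_blue [{'point': [323.6, 316.7], 'score': 0.77}]
knob [{'point': [326.5, 436.7], 'score': 0.67}]
```

View pics/w2.png

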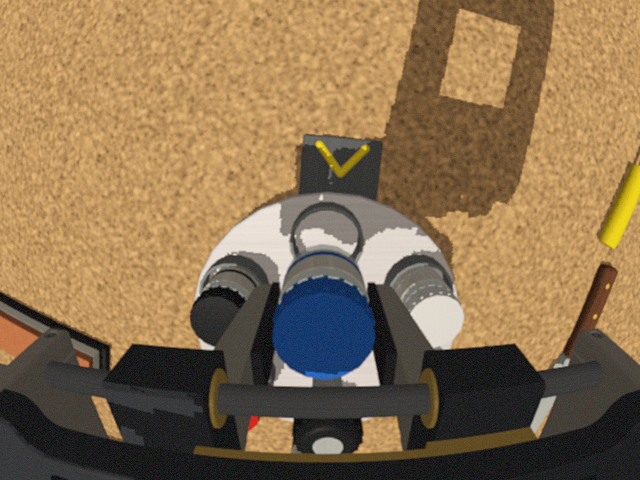

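The wrist view shows the blue lid (323,330) above the empty cup (326,240). Black (225,315) and white (437,318) are clear of the fingers, and the arrow tip is at (341,177).

```bash
python3 - <<'E'
from wr import *
p=robot.capture("wrist")
for uv in((341,177),(320,144),(367,149)):
    w=wz(p,*uv,.012); e=w[:2]-[.5702,.0543]; print(w,np.hypot(*e),np.degrees(np.arctan2(e[1],e[0]))%360)
E
python3 -m creep '[[-0.1,0.1,1,0],[-0.1,0.1,2.5,0],[-0.1,0.1,4,0],[-0.1,0.1,5.2,0],[-0.1,0.1,6.4,0],[-0.1,0.1,7.4,0],[-0.1,0.1,8.1,0],[-0.1,0.1,8.6,0],[-0.1,0.1,8.8,0],[-0.1,0.1,8.8,0]]'
```

```text
[0.436  0.0454 0.012 ] 0.1345012354332476 183.78280010863077
[0.4108 0.0224 0.012 ] 0.1625113353736242 191.30649831579737
[0.4077 0.0631 0.012 ] 0.1627690835964488 176.91743224715896
time_s: 7.12
tcp_pos: [0.4818, 0.0393, 0.1013]
eef_rot: [-0.088, 0.996, -0.0, -0.0]
contact_force: [0.2, -0.4, -0.6]
finger_gap: 0.0439
finger_force: 20.0
```

```bash
python3 -m creep '[[0,0,0.1,0],[0,0,0.1,0],[0,0,0.2,0],[0,0,0.2,0],[0,0,0.25,0],[0,0,0.25,0]]'; python3 -m creep '[[0,0,0.05,0],[0,0,0.05,0],[0,0,0.1,0],[0,0,0.1,0]]'
```

```text
time_s: 7.62
tcp_pos: [0.482, 0.0393, 0.0992]
eef_rot: [-0.088, 0.996, 0.0, 0.0]
contact_force: [-1.1, -0.2, -1.7]
finger_gap: 0.0436
finger_force: 20.0
time_s: 7.95
tcp_pos: [0.4819, 0.0393, 0.098]
eef_rot: [-0.088, 0.996, -0.0, -0.0]
contact_force: [0.3, 0.7, -1.9]
finger_gap: 0.0437
finger_force: 20.0
```

```bash
python3 -m creep '[[0,0,0.05,0],[0,0,0.05,0],[0,0,0.05,0]]'; python3 -m creep '[[0,0,0.05,0],[0,0,0.05,0],[0,0,0.05,0]]'
```

```text
time_s: 8.2
tcp_pos: [0.482, 0.0393, 0.0976]
eef_rot: [-0.088, 0.996, -0.0, 0.0]
contact_force: [-0.4, -0.3, -0.3]
finger_gap: 0.0437
finger_force: 20.0
time_s: 8.45
tcp_pos: [0.482, 0.0394, 0.0976]
eef_rot: [-0.088, 0.996, -0.0, 0.0]
contact_force: [-2.7, -0.3, 7.4]
finger_gap: 0.0438
finger_force: 20.0
```

Contact is at about 7 N. I'll release with a limited opening.

```bash
python3 -m creep '[[0,0,0,0],[0,0,0,0],[0,0,0,0],[0,0,0,0],[0,0,0,0]]' 0.3 20 && python3 -m creep '[[0,0,-0.5,0],[0,0,-1.5,0],[0,0,-3.5,0],[0,0,-6,0],[0,0,-9,0],[0,0,-12,0],[0,0,-13,0],[0,0,-13,0]]'
python3 - <<'E'
from fit import *
np.set_printoptions(precision=4,suppress=True); go()
E
```

```text
time_s: 8.87
tcp_pos: [0.482, 0.0393, 0.097]
eef_rot: [-0.088, 0.996, -0.0, -0.0]
contact_force: [-0.3, 0.1, -0.6]
finger_gap: 0.0597
finger_force: 0.0
time_s: 9.53
tcp_pos: [0.4837, 0.0395, 0.2304]
eef_rot: [-0.088, 0.996, -0.0, 0.003]
contact_force: [0.2, 0.3, -0.5]
finger_gap: 0.0601
finger_force: 0.0
scene
 knob top mean [0.5724 0.0565 0.1808] 282 z95 0.18438476265463077
 disc (0.5695419311523438, 0.05393856763839722) 0.1253393143415451 z 0.04375289958298212 3575
 hex [0.5697 0.0542] 10.206884570286295 0.006452720742265697 ztop 0.11138305293680523
   10.2 296 [0.6593 0.0712] [ 76. 154.  84.]
   70.2 296 [0.6015 0.1393] [210.5 162.   92. ]
   130.2 270 [0.5131 0.1234] [208. 202. 188.]
   190.2 243 [0.4822 0.039 ] [76. 74. 85.]
   250.2 238 [ 0.5405 -0.0293] [75. 60. 48.]
   310.2 261 [ 0.6289 -0.0132] [195.  72.  59.]
side
 knob top mean [0.5698 0.0455 0.1782] 144 z95 0.18162903228981128
 disc (0.5698540806770325, 0.05204905942082405) 0.12480754405260086 z 0.04155153696430636 2625
 hex [0.5713 0.0554] 10.272021493469254 0.008839619093832728 ztop 0.10909129915695981
   10.3 183 [0.6579 0.07  ] [ 80. 178. 106.]
   70.3 0  
   130.3 197 [0.5124 0.122 ] [230. 224. 218.]
   190.3 224 [0.4817 0.0381] [ 36.   69.5 121. ]
   250.3 234 [ 0.5401 -0.0306] [39. 39. 41.]
   310.3 210 [ 0.6282 -0.0148] [216.  59.  55.]
 arrow n 51 mean [0.4195 0.0437 0.0131] R 0.1384419217995746 0.16524195746369266 ang mean 184.42238764334718 177.8958820981781 193.27550971830496 far [178.1295 178.1401 177.8959 179.4676 178.9526 178.8657 190.8253 192.2833
 193.0755 193.2755] near [183.6134 184.151  184.5989 185.5311 187.2703]
```

The blue jar is seated: its top is level with the other lids, and it is about 1 mm off the cup's centre. Next is the knob.

```bash
python3 -m creep '[[-1.5,0,0,0],[-4,0,0,0],[-6.5,0,0,0],[-8.3,0,0,0],[-8.9,0,0,0],[-8.9,0,0,0],[-8.9,0,0,0]]' 0.6 20
python3 - <<'E'
from wr import *
p=robot.capture("wrist"); save(p,"w3"); w=wcloud(p)
d=np.hypot(w[...,0]-.5702,w[...,1]-.0545)
P=w[(d<.035)&(w[...,2]>.172)&(w[...,2]<.187)]; print("knob",P.mean(0),len(P),cv2.minEnclosingCircle(P[:,:2].astype(np.float32)))
o=robot.get_obs(); print(o["tcp_pos"],o["eef_rot"],o["q"])
E
```

```text
time_s: 10.22
tcp_pos: [0.5681, 0.0548, 0.2255]
eef_rot: [-0.088, 0.996, -0.0, -0.002]
contact_force: [-0.5, -0.6, -0.1]
finger_gap: 0.0734
finger_force: 0.0
knob [0.5676 0.055  0.1793] 3972 ((0.5704591274261475, 0.05549948662519455), 0.022382061928510666)
[0.568  0.0547 0.2259] [-0.0882  0.9961 -0.     -0.0014] [ 0.0935  0.2842  1.7638 -0.      1.0964 -1.6539]
```

View pics/w3.png

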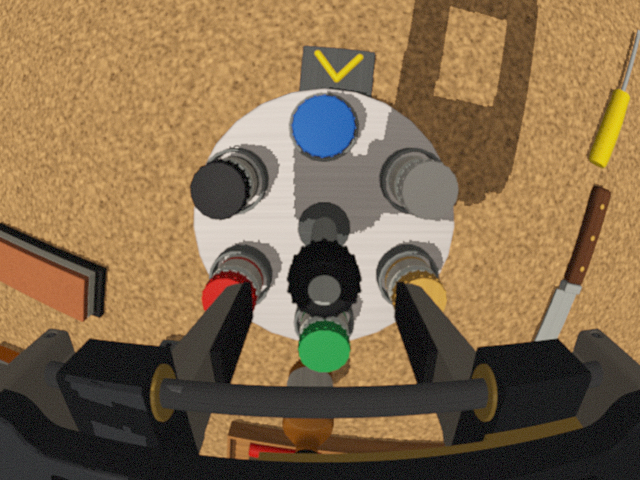

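The wrist view shows the knob (323,275) centred between the fingers, and the blue jar standing in its cup (323,125).

```bash
python3 -m creep '[[-0.2,0,1,0],[-0.2,0,2.5,0],[-0.2,0,4,0],[-0.2,0,5,0],[-0.2,0,5.6,0],[-0.2,0,5.6,0],[-0.2,0,5.6,0]]' && python3 -m creep '[[0,0,0,0],[0,0,0,0],[0,0,0,0],[0,0,0,0],[0,0,0,0],[0,0,0,0]]' -1 25
```

```text
time_s: 10.85
tcp_pos: [0.5714, 0.0553, 0.171]
eef_rot: [-0.088, 0.996, -0.0, -0.0]
contact_force: [0.5, -0.1, 0.2]
finger_gap: 0.0733
finger_force: 0.0
time_s: 11.35
tcp_pos: [0.5716, 0.0557, 0.1714]
eef_rot: [-0.088, 0.996, 0.0, 0.0]
contact_force: [-0.5, 2.7, 1.8]
finger_gap: 0.0408
finger_force: 25.0
```

```bash
python3 -m creep '[[0,0,0,0.5],[0,0,0,1.5],[0,0,0,3.5],[0,0,0,6.5],[0,0,0,10.5],[0,0,0,15],[0,0,0,19.5],[0,0,0,24],[0,0,0,28.5],[0,0,0,33]]' && python3 -m creep '[[0,0,0,4.5],[0,0,0,9],[0,0,0,13.5],[0,0,0,18],[0,0,0,22.5],[0,0,0,27],[0,0,0,31.5],[0,0,0,36],[0,0,0,40.5],[0,0,0,45]]' && python3 -m creep '[[0,0,0,4.5],[0,0,0,9],[0,0,0,13.5],[0,0,0,18],[0,0,0,22],[0,0,0,25.5],[0,0,0,28.5],[0,0,0,31],[0,0,0,33],[0,0,0,34.5]]'
python3 - <<'E'
from fit import *
np.set_printoptions(precision=4,suppress=True); go()
E
```

```text
time_s: 12.18
tcp_pos: [0.5716, 0.0553, 0.1714]
eef_rot: [0.201, 0.98, -0.0, 0.0]
contact_force: [-1.2, 0.8, 4.8]
finger_gap: 0.0408
finger_force: 25.0
time_s: 13.02
tcp_pos: [0.5712, 0.0549, 0.1713]
eef_rot: [0.56, 0.828, -0.001, -0.0]
contact_force: [-3.2, -1.0, 6.4]
finger_gap: 0.0409
finger_force: 25.0
time_s: 13.85
tcp_pos: [0.5707, 0.0548, 0.1714]
eef_rot: [0.78, 0.626, -0.001, -0.0]
contact_force: [-5.4, -1.0, 6.7]
finger_gap: 0.0407
finger_force: 25.0
scene
 knob top mean [0.5669 0.0642 0.1811] 187 z95 0.18569061808609705
 disc (0.5693895220756531, 0.054102759808301926) 0.12527763843536377 z 0.043639383373730745 3373
 hex [0.5693 0.0545] 17.369444505644452 0.006261189449339204 ztop 0.11143472362537865
   77.4 294 [0.5899 0.143 ] [ 63.  87. 162.]
   137.4 259 [0.5046 0.1162] [71. 59. 48.]
   197.4 25 [0.4875 0.0459] [129.  59.  49.]
   257.4 1 [ 0.5563 -0.0258] [74. 58. 49.]
   317.4 263 [ 0.6368 -0.0052] [209. 160.  91.]
   17.4 290 [0.6562 0.0824] [226. 223. 211.]
 arrow n 5 mean [0.4211 0.0461 0.0147] R 0.14368011717798246 0.1601484384688215 ang mean 183.37321829156127 178.00996933165487 189.61921491742277 far [178.01] near [189.6192 189.1898 180.3769]
side
 knob top mean [0.5667 0.0499 0.1798] 263 z95 0.18425593475657312
 disc (0.5710719227790833, 0.05480905994772911) 0.1258692741394043 z 0.0416104661199157 2631
 hex [0.5713 0.0555] 17.334418771197907 0.009322115238497184 ztop 0.10927155561356905
   17.3 169 [0.6563 0.0805] [229. 224. 218.]
   77.3 40 [0.5834 0.147 ] [ 63.  105.5 176.5]
   137.3 201 [0.504  0.1147] [23. 23. 24.]
   197.3 236 [0.4846 0.0271] [215.  59.  55.]
   257.3 235 [ 0.5503 -0.0335] [ 81. 178. 106.]
   317.3 205 [ 0.6363 -0.0071] [224. 183. 110.]
```

No slip: it turned 112.9° for 112.5° commanded. Red is now at 197.3°, so it needs 13° more.

```bash
python3 -m creep '[[0,0,0,1],[0,0,0,3],[0,0,0,6],[0,0,0,9],[0,0,0,11],[0,0,0,12.5],[0,0,0,13],[0,0,0,13],[0,0,0,13]]' && python3 -m creep '[[0,0,0,0],[0,0,0,0],[0,0,0,0],[0,0,0,0],[0,0,0,0]]'
python3 - <<'E'
from fit import *
np.set_printoptions(precision=4,suppress=True); go()
save(robot.capture("side"),"end")
E
```

```text
time_s: 14.7
tcp_pos: [0.5705, 0.0549, 0.1713]
eef_rot: [0.845, 0.534, -0.001, -0.0]
contact_force: [-6.0, -0.8, 6.4]
finger_gap: 0.0411
finger_force: 25.0
time_s: 15.12
tcp_pos: [0.5706, 0.0549, 0.1714]
eef_rot: [0.845, 0.534, -0.001, -0.0]
contact_force: [-6.4, 0.1, 8.6]
finger_gap: 0.0409
finger_force: 25.0
scene
 knob top mean [0.5688 0.0624 0.1812] 246 z95 0.18517479232641937
 disc (0.5699187517166138, 0.054099783301353455) 0.12559637427330017 z 0.04368475470541111 3308
 hex [0.5696 0.0542] 4.6180458416766506 0.006314332390279582 ztop 0.1113723498319934
   4.6 286 [0.6601 0.0625] [226. 222. 211.]
   64.6 299 [0.6094 0.1363] [ 57.  85. 165.]
   124.6 270 [0.52   0.1288] [70. 58. 48.]
   184.6 77 [0.4847 0.0599] [170.  62.  53.]
   244.6 16 [ 0.5191 -0.0231] [ 75. 113.  64.]
   304.6 240 [ 0.6238 -0.0191] [206. 158.  91.]
 arrow n 6 mean [0.417  0.0546 0.0135] R 0.14201213355694328 0.1637484555178126 ang mean 179.91475249397627 177.6168722500348 182.34840373930027 far [180.0317] near [182.3484]
side
 knob top mean [0.5668 0.0505 0.1795] 270 z95 0.18401797769496753
 disc (0.5689216256141663, 0.05603454262018204) 0.12711435556411743 z 0.0415501565578264 2794
 hex [0.5715 0.0554] 4.530239542131969 0.008131232097020602 ztop 0.10922045012572373
   4.5 182 [0.6603 0.0606] [229. 223. 217.]
   64.5 55 [0.6162 0.1433] [ 55. 110. 186.]
   124.5 194 [0.5194 0.1274] [22. 23. 24.]
   184.5 222 [0.4811 0.0468] [215.  59.  55.]
   244.5 239 [ 0.5318 -0.0275] [ 80. 177. 105.]
   304.5 214 [ 0.6213 -0.0204] [224. 183. 110.]
```

View pics/end.png

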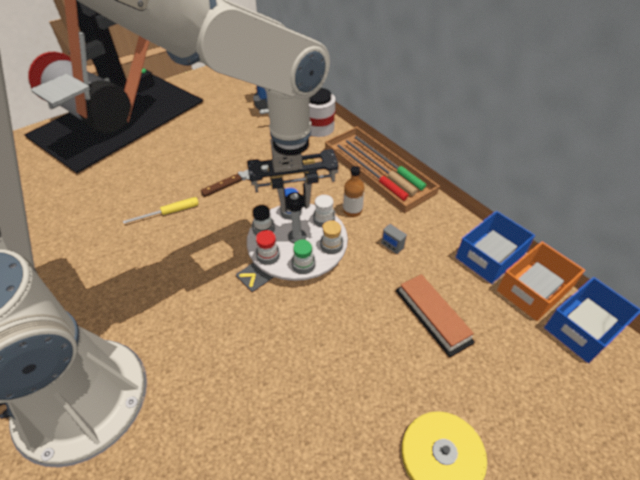

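The final view shows the red jar (266,243) at the front in line with the arrow (248,279). The knob is gripped, all jars stand upright, and the bystanders haven't moved.

```bash
python3 -c "
from rig import robot
print(robot.job_done())"
```

```text
the job is handed in; nothing more can be done
None
```

The job is handed in, though no verdict came back: the blue jar stands in its cup, the red jar is at the front in line with the arrow (at 184.5° against about 184.4° for the arrow), and the knob is held still with a 25 N grip.

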